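# Find the stamped case tray and send it to the dispatch rail

### The job

Two lookalike case trays stand on the dental lab bench and one of them has a ring-and-bar stamp on its underside. Starting with the tray on the robot's left, press down on each tray's thumb lip to tip it steeply, to about 55 degrees with the lip almost down on the bench, so the underside shows at the far side, and let it back down gently before going on to the next. Then push the stamped tray along the bench until its far end is flush against the metal dispatch rail and stand clear, leaving the other tray about where it was, never lifting a tray off the bench and not disturbing the bottle, cup and tape.

Things in the scene. Friction and masses are not known exactly. Their poses are not given: they have to be found in the camera images.
- tray_p: Stamped tray (black ring and bar, 84 mm, under its middle). White open tray 110 (x) x 100 (y) mm, floor top z 8; near wall (robot side, -x) 64 high, others 45; walls 4 thick; 0.32 to 0.52 kg; a plaster arch is fixed in it at x -36 to 10, |y| < 28, z < 32, so 41 mm is free inside the far wall, good for pushing. Origin: centre of the underside; x from lip to far end, z up. Stands left or right.
- tray_q: The other tray, the same except that its underside is blank. Both have the centre of mass about 12 mm high, 4 mm to the lip side of the middle. Let go at any tilt up to 60 degrees, a tray falls back flat, so lower it with the fingertip on the lip.
- tray_p_lip (a point): Point on the upper face of tray_p's thumb lip, tray (-82, 0, 77) mm. Lip: flat plate 80 wide (y), 4 thick, 48 long, from the near wall's top (x -55, z 64) outward, rising 25 degrees to (-98, 84). Pressing it down (3 to 10 N at first, then less) rocks the tray about its heel; the fingertip follows the lip's arc down and towards the robot. It meets the bench at about 60 degrees.
- tray_q_lip (a point): The same point on tray_q, whose lip is the same.
- tray_p_heel (a point): Middle of tray_p's near bottom edge, tray (-55, 0, 0) mm, about which it tips. It stays on the bench.
- tray_q_heel (a point): The same point on tray_q.
- tray_p_toe (a point): Middle of tray_p's far bottom edge, tray (55, 0, 0) mm, which comes to the rail.
- tray_q_toe (a point): The same point on tray_q.
- rail: Dispatch rail: straight aluminium bar fixed on the bench beyond the trays, 700 mm long along its y, 18 mm high, 20 mm thick. Origin: middle of the foot of its face towards the robot; its x points away from the robot, so that face is its plane x = 0. It may stand slightly askew.
- bottle: Bystander: orange bottle, 44 mm across, 130 mm high, upright on the bench; origin at the centre of its foot.
- cup: Bystander: white cup, 68 mm across, 75 mm high; origin at the centre of its foot.
- tape: Bystander: roll of brown tape lying flat, 90 mm across, 24 mm high; origin at the centre of its underside.
Things that resemble listed ones, but are neither listed nor needed, are in the scene too. Leave any red look-alike of the tray_q alone. What is shaped like the tray_p but blue or turquoise is not meant.

How it is judged:
By the outcome, as a careful person would: the job done as asked, in the order asked, and still so for the second after the job is handed in, with the robot touching nothing.
It also fails if it takes over 72 s, if anything falls off the work surface, if the arm or the gripper's body presses on something with over 40 N, if the wrist force passes 120 N, or if a joint passes its speed limit or range.

### The arm

A 7-joint arm with a two-finger parallel gripper is mounted at the origin on the work surface. World frame = base frame: x ahead of the robot, y to its left, z up, the work surface at z = 0. Lengths are in m, angles in degrees, forces in N, time in s.
With the tool pointing down it reaches from about 0.425 to 0.875 m from the base axis. Payload 4.7 kg.
Tool frame: the origin (TCP) lies at the very end of the fingers, on their centre line; the grasp point (between the pads) lies 19 mm behind it; z points along the fingers, y is the line along which they close (so a half turn about z gives the same grasp; the last joint's range is limited). The gripper opens to 87 mm and grips with 3 to 60 N. Pads are 19 mm wide; open, the fingers measure 117 mm over their backs; the gripper's body (75 mm by 190 mm) begins 51 mm behind the grasp point.
Start: joints at [65.094, 18.392, -4.016, 83.108, 1.295, 78.541, -3.26], TCP at [0.282, -0.586, 0.223] pointing down, gripper open.
Joint ranges: [-163.93, 163.93], [-17.29, 119.83], [-79.2, 71.16], [3.27, 140.29], [-89.18, 269.18], [5.43, 117.66], [-154.24, 154.24]. Speed limits (degrees/s): [147.25, 147.25, 180, 180, 180, 180, 180].

### API

Orientations are given as [roll, pitch, yaw] about the fixed x, y, z axes, in that order (R = Rz(yaw) Ry(pitch) Rx(roll)).
In Python, from cell import get_obs, read_camera, sign_off, silhouettes gives the robot as it stands.
- The arm moves only by the tool play_rows, never from a script. Its argument "steps" is a list that holds one entry, the list of rows, each a list of 7 numbers: the shift along the tool's x, y, z in m, then the turn, a rotation vector about the tool's x, y, z in rad, then the finger opening in m, from 0 to 0.087. A call has 1 to 12 rows; each row shifts and turns the commanded pose from where the row before left it, along the tool's axes as they then stand; what a row does not reach is not made up. A row lasts 1/10 s, in which the tool goes at most 50 mm and 8.59 degrees, less where a joint would pass 70% of its speed; a pose out of reach is approached as far as the arm can. A call is refused whole if a number of a shift passes 0.05 or a number of a turn 0.15, either way. A call with a gripper value outside its range is refused whole. The fingers move at their own pace and stop on an object; "force" is the grip in N (left out, the last holds). Time passes only in rows, so rows that do not move let the fingers close. It gives the time, the measured TCP pose, the force, the opening and the grip force at its end, in the units of the state.
- get_obs(): the state, without advancing time (a new reading comes with each control period).
- read_camera(name): name is "scene" or "top" or "wrist"; returns a dict with "frame" (400x640x3 uint8, red, green, blue), "intrinsics" (3x3 intrinsics, pixels), "k1" (the pictures are not rectified: a ray, as slopes to the right and down, at radius r is drawn at 1 + k1 r^2 times it, then the intrinsics apply), "view" (4x4, takes a point from world to camera coordinates). Camera axes: x right, y up, looking along -z (the intrinsics and any distortion apply to the point x, -y, -z); pixel columns grow to the right and rows downward; lengths in m; the calibration is good to about 2 mm. A picture is of the moment at which its call begins. There is no depth.
- sign_off(): hands the job in; it is judged then, once.
Trained networks look in the newest picture that a camera, given by its name, has taken for a name from the list of things; names that differ only in an ending like _2 or _b are one class to them, and where a whole thing is asked for, a point or a joint stands for the part that bears it (a point fixed in the world has none). Each returns a list of dicts, best first, with "p" (0 to 1); they miss things now and then, are a little off and sometimes report something else, mostly with a low value. They report only what shows in the picture. A call takes as long as a camera call. They do not tell look-alikes from the thing itself.
- silhouettes(camera, name): "pixels" (400x640 bool, what is visible of it) and "extent" ([left, top, right, bottom] in pixels, round what is visible of it).
The state is a dict: "time_s": time; "qpos": joint angles; "joint_velocities": joint speeds; "effort": joint torques, N m; "tool_pos": TCP position; "tool_rot": TCP orientation; "force": force on the tool from outside, world axes, zero at the start; "wrist_torque": the same for the moment, N m; "grip_width": finger opening in m; "grasp_force": force on a finger pad.
Only numpy, scipy, OpenCV 4.12 (cv2) and the standard library are available. Lean on these libraries where they do the work, as an engineer would, in place of code of your own. Each camera call takes 0.05 s, during which the arm holds its last target. There are 200 camera calls.

## Working session

There is one attempt and no reset: what is moved stays moved. The work goes in short steps, Python scripts to look and compute and a tool call to move; the robot and the scene stay as the last step left them, time stands still between calls to the robot, and variables do not carry over. Pictures are saved under pics/ and viewed, at most 10 in all, crops included, and the job is handed in when it is done.

Besides the shell and the picture viewer there is one more tool, called as name(argument=value, ...) on one line, values as JSON. play_rows: Moves the arm, as the interface text tells. Its arguments: {"type":"object","properties":{"steps":{"type":"array","items":{"type":"array","items":{"type":"array","items":{"type":"number"}}}},"force":{"type":"number"}},"required":["steps"]}

```bash
mkdir -p pics
cat > h.py <<'E'
import numpy as np, cv2
from cell import get_obs, read_camera, sign_off, silhouettes
def ray(c,uv):
    K=np.array(c["intrinsics"]);p=np.array([(uv[0]-K[0,2])/K[0,0],(uv[1]-K[1,2])/K[1,1]])
    q=p.copy()
    for _ in range(20): q=p/(1+c["k1"]*(q@q))
    V=np.array(c["view"]);R=V[:3,:3];o=-R.T@V[:3,3]
    return o,R.T@np.array([q[0],-q[1],-1])
def onz(c,uv,z=0):
    o,d=ray(c,uv);return o+d*(z-o[2])/d[2]
def proj(c,P):
    V=np.array(c["view"]);K=np.array(c["intrinsics"]);P=np.atleast_2d(P)@V[:3,:3].T+V[:3,3]
    s=np.c_[P[:,0]/-P[:,2],-P[:,1]/-P[:,2]];s=s*(1+c["k1"]*(s**2).sum(1,keepdims=True))
    return s*[K[0,0],K[1,1]]+[K[0,2],K[1,2]]
def save(f,n): cv2.imwrite("pics/"+n,f[...,::-1])
E
python3 - <<'E'
from h import *
o=get_obs();print(o["time_s"],o["tool_pos"],o["tool_rot"],o["force"])
a=[]
for n in("scene","top"):
    c=read_camera(n);a.append(c["frame"]);V=np.array(c["view"]);print(n,(-V[:3,:3].T@V[:3,3]).round(3),(-V[2,:3]).round(2))
    for k in("tray_p","tray_q","tray_p_lip","rail","bottle","cup","tape"):
        print(k,[(round(d["p"],2),np.array(d["extent"]).round().tolist()) for d in silhouettes(n,k)])
save(a[0],"s0.png");save(a[1],"t0.png")
E
```

```text
0.0 [ 0.28173798 -0.58513204  0.22147725] [-1.79889995e+02  5.51914101e-03  2.57162050e+01] [ 0.80546653  0.25703981 -1.01402958]
scene [1.452 0.089 0.693] [-0.84 -0.06 -0.54]
tray_p [(0.89, [191.0, 160.0, 233.0, 207.0]), (0.87, [398.0, 176.0, 440.0, 227.0]), (0.82, [447.0, 172.0, 500.0, 201.0]), (0.66, [328.0, 194.0, 370.0, 252.0]), (0.59, [230.0, 190.0, 268.0, 241.0])]
tray_q [(0.89, [191.0, 160.0, 233.0, 207.0]), (0.87, [398.0, 176.0, 440.0, 227.0]), (0.82, [447.0, 172.0, 500.0, 201.0]), (0.66, [328.0, 194.0, 370.0, 252.0]), (0.59, [230.0, 190.0, 268.0, 241.0])]
tray_p_lip [(0.85, [396.0, 177.0, 440.0, 224.0]), (0.85, [448.0, 171.0, 502.0, 202.0]), (0.72, [327.0, 195.0, 371.0, 251.0])]
rail [(0.56, [169.0, 257.0, 438.0, 281.0])]
bottle [(0.94, [468.0, 195.0, 487.0, 230.0])]
cup [(0.86, [148.0, 198.0, 174.0, 227.0])]
tape [(0.77, [437.0, 237.0, 472.0, 265.0]), (0.65, [229.0, 187.0, 270.0, 240.0])]
top [0.286 0.022 1.375] [ 0.19 -0.01 -0.98]
tray_p [(0.91, [411.0, 228.0, 467.0, 285.0]), (0.78, [360.0, 174.0, 398.0, 228.0]), (0.71, [105.0, 258.0, 173.0, 302.0]), (0.7, [185.0, 212.0, 237.0, 269.0])]
tray_q [(0.91, [411.0, 228.0, 467.0, 285.0]), (0.78, [360.0, 174.0, 398.0, 228.0]), (0.71, [105.0, 258.0, 173.0, 302.0]), (0.7, [185.0, 212.0, 237.0, 269.0])]
tray_p_lip [(0.84, [108.0, 262.0, 175.0, 299.0]), (0.72, [266.0, 171.0, 308.0, 220.0]), (0.62, [184.0, 212.0, 236.0, 265.0])]
rail [(0.87, [220.0, 139.0, 431.0, 158.0])]
bottle []
cup [(0.71, [455.0, 181.0, 480.0, 207.0])]
tape [(0.63, [184.0, 161.0, 212.0, 186.0]), (0.49, [363.0, 181.0, 400.0, 226.0])]
```

View pics/s0.png

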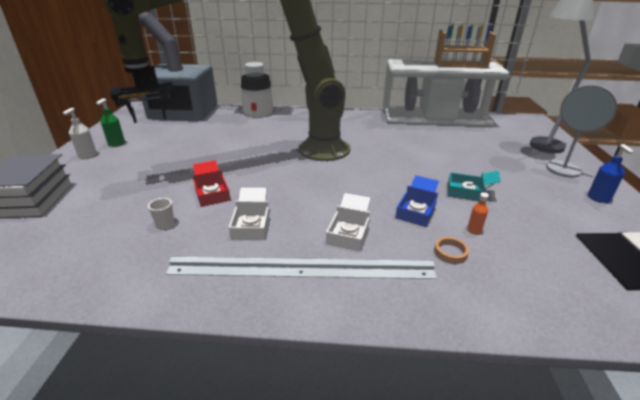

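View pics/t0.png

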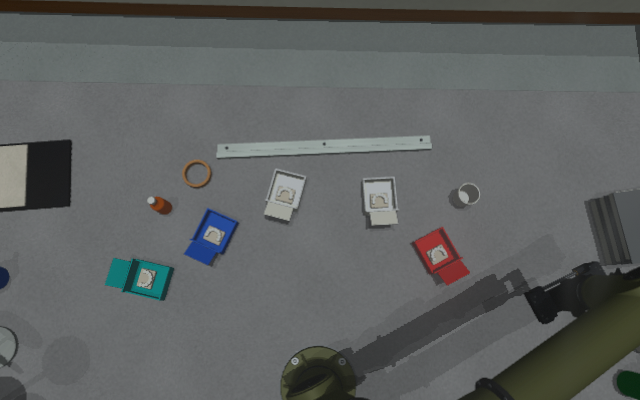

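The top view has robot-left towards the image left. Candidates are white trays at top (285,195) on the robot's left and (380,200) on the right, plus red (440,255), blue (210,238) and turquoise (140,280) look-alikes. I choose the two white ones. The rail is at row ~148, the bottle (158,205), tape (197,173) and cup (466,194).

```bash
cat > fit.py <<'E'
from h import *
from scipy.optimize import minimize
import itertools
B=lambda x0,x1,y0,y1,z0,z1:np.array(list(itertools.product((x0,x1),(y0,y1),(z0,z1))))/1000.
PARTS=[B(-55,55,-50,50,0,45),B(-55,-51,-50,50,0,64),
 np.array([[x,y,z+d] for x,z in((-55,64),(-98,84)) for y in(-40,40) for d in(0,-4)])/1000.]
def pose(p,P):
    x,y,a=p;c,s=np.cos(a),np.sin(a);return P@np.array([[c,-s,0],[s,c,0],[0,0,1]]).T+[x,y,0]
S=4
def render(c,p):
    m=np.zeros((1600,2560),np.uint8)
    for P in PARTS: cv2.fillConvexPoly(m,cv2.convexHull((proj(c,pose(p,P))*S+S/2).round().astype(np.int32)),255)
    return cv2.resize(m,(640,400),interpolation=cv2.INTER_AREA)/255.
def fit(cm,p0):
    def f(q):
        p=[q[0],q[1],q[2]*5];return sum(1-np.minimum(render(c,p),m).sum()/np.maximum(render(c,p),m).sum() for c,m in cm)
    q0=np.array([p0[0],p0[1],p0[2]/5]);
    r=minimize(f,q0,method="Nelder-Mead",options=dict(initial_simplex=[q0]+[q0+d for d in np.diag([.015,.015,.05])],xatol=2e-4,fatol=1e-4))
    return np.array([r.x[0],r.x[1],r.x[2]*5]),r.fun
def mask(c,n,pt):
    best=None
    for k in("tray_p","tray_p_lip"):
        for d in silhouettes(n,k):
            if d["pixels"][pt[1]-4:pt[1]+5,pt[0]-4:pt[0]+5].any() and best is None: best=d["pixels"]
    return best
E
python3 - <<'E'
from fit import *
t=read_camera("top");s=read_camera("scene")
for nm,tp,sp in(("L",(285,190),(349,228)),("R",(380,195),(249,218))):
    p0=[*onz(t,tp,.03)[:2],0.]
    cm=[]
    for c,n,pt in((t,"top",tp),(s,"scene",sp)):
        f=c["frame"].astype(int);br=f.min(2);bg=np.median(br[pt[1]-40:pt[1]+40,pt[0]-45:pt[0]+45])
        w=((br>bg+25)).astype(np.uint8);w[:pt[1]-45]=0;w[pt[1]+45:]=0
        l,st_lab,st,_=cv2.connectedComponentsWithStats(w);reg=st_lab[pt[1]-12:pt[1]+12,pt[0]-12:pt[0]+12];i=np.bincount(reg[reg>0]).argmax()
        cs,_=cv2.findContours((st_lab==i).astype(np.uint8),cv2.RETR_EXTERNAL,cv2.CHAIN_APPROX_NONE)
        m=np.zeros((400,640),np.uint8);cv2.drawContours(m,cs,-1,1,-1)
        k=mask(c,n,pt);print(nm,n,"col",m.sum(),"net",None if k is None else (k.sum(),(k&(m>0)).sum()))
        cm.append((c,m.astype(float)))
    for sel in([0],[1],[0,1]):
        r=fit([cm[i] for i in sel],p0);print(nm,sel,r[0][:2].round(4),np.degrees(r[0][2]).round(2),round(r[1],3))
d=silhouettes("top","rail")[0]["pixels"]
us=[u for u in range(225,425) if d[:,u].any()]
P=np.array([onz(t,(u,np.flatnonzero(d[:,u]).max()+.5),0)[:2] for u in us])
a,b=np.polyfit(P[:,1],P[:,0],1);print("rail net x=%.4f+%.4f y res %.4f"%(b,a,np.std(P[:,0]-a*P[:,1]-b)),P[:,1].min(),P[:,1].max())
Q=np.array([onz(t,(u,np.flatnonzero(d[:,u]).min()-.5),.018)[:2] for u in us]);print("far top",np.polyfit(Q[:,1],Q[:,0],1))
for n,k,z in(("top","cup",.0375),("top","tape",.012),("scene","bottle",.065),("scene","tape",.012),("scene","cup",.0375)):
    c={"top":t,"scene":s}[n]
    for q in silhouettes(n,k)[:1]:
        e=q["extent"];print(n,k,onz(c,((e[0]+e[2])/2,(e[1]+e[3])/2),z).round(3))
im=cv2.resize(t["frame"][130:290,180:480],(800,427),interpolation=cv2.INTER_CUBIC);save(im,"c1.png")
E
```

```text
L top col 1251 net (np.int64(1511), np.int64(1231))
L scene col 241 net (np.int64(1841), np.int64(241))
L [0] [0.586  0.1107] -12.72 0.181
L [1] [0.5358 0.1178] -5.37 0.855
L [0, 1] [0.5859 0.1108] -13.2 1.048
R top col 1150 net (np.int64(1535), np.int64(1149))
R scene col 131 net (np.int64(1663), np.int64(131))
R [0] [ 0.57   -0.1875] 2.49 0.244
R [1] [ 0.542  -0.1878] 19.56 0.919
R [0, 1] [ 0.5693 -0.1865] 3.31 1.171
rail net x=0.5796+-0.5443 y res 0.0231 0.049777081066921344 0.1785118365444253
far top [-0.43281799  0.68041493]
top cup [ 0.575 -0.464  0.038]
top tape [0.63  0.396 0.012]
scene bottle [0.533 0.483 0.065]
scene tape [0.644 0.404 0.012]
scene cup [ 0.573 -0.456  0.037]
```

View pics/c1.png

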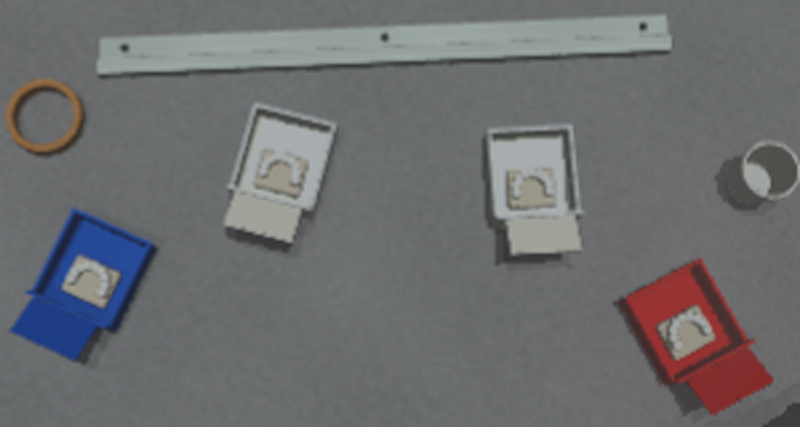

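The crop shows white trays at crop (290,165) and (535,180), both with the lip towards the robot. The rail is slightly askew at crop row ~55, and blue and red are clear of both. The network masks look better than the colour masks, so I'll refit with those.

Run:
```python
from fit import *
t=read_camera("top");s=read_camera("scene")
for nm,tp,sp in(("L",(285,190),(349,228)),("R",(380,195),(249,218))):
    p0=[*onz(t,tp,.03)[:2],0.]
    cm=[(c,mask(c,n,pt)) for c,n,pt in((t,"top",tp),(s,"scene",sp))]
    for sel in([0],[1],[0,1]):
        g=[(cm[i][0],cm[i][1].astype(float)) for i in sel if cm[i][1] is not None]
        if g:
            r=fit(g,p0);print(nm,sel,len(g),r[0][:2].round(4),np.degrees(r[0][2]).round(2),round(r[1],3))
    if nm:
      v=t["frame"]; 
f=t["frame"].astype(int).min(2)
us=np.arange(225,428);g=f[130:165].astype(float)
lo=[];hi=[]
for u in us:
    col=g[:,u];dd=np.diff(cv2.GaussianBlur(col.reshape(-1,1),(1,3),0).ravel())
    hi.append(130+dd.argmax()+.5);lo.append(130+dd.argmin()+.5)
for nm,e,z in(("near foot",lo,0),("near top",lo,.018),("far top",hi,.018)):
    P=np.array([onz(t,(u,w),z)[:2] for u,w in zip(us,e)]);ok=np.ones(len(P),bool)
    for _ in range(4):
        a,b=np.polyfit(P[ok,1],P[ok,0],1);r=P[:,0]-a*P[:,1]-b;ok=abs(r)<max(.004,0*1)
    print(nm,a.round(4),b.round(4),ok.sum(),np.std(r[ok]).round(4))
print(g[:,320].astype(int))
for d in silhouettes("top","rail")+silhouettes("scene","rail"): print(d["p"],d["extent"])
# scene: near top edge at z=.018 , far foot
F=s["frame"].astype(int).min(2)
print(F[250:285,300])
```

```text
L [0] 1 [0.5834 0.1088] -13.6 0.034
L [1] 1 [0.5835 0.1078] -14.49 0.052
L [0, 1] 2 [0.584  0.1081] -13.52 0.089
R [0] 1 [ 0.5694 -0.1859] 3.68 0.039
R [1] 1 [ 0.5715 -0.1864] 4.0 0.034
R [0, 1] 2 [ 0.5707 -0.1865] 3.85 0.072
near foot -0.0613 0.7169 201 0.001
near top -0.0613 0.7113 201 0.001Traceback (most recent call last):
  File "<stdin>", line 21, in <module>
    raise TypeError("expected non-empty vector for x")
TypeError: expected non-empty vector for x
```

Both fits agree to 2 mm: L is at (0.584, 0.108, −13.5°), R is at (0.571, −0.187, 3.9°), and the rail face is x = 0.717 − 0.061y. The fit checks out against the given sizes, so I'll move over to the left tray's lip with the gripper closed.

play_rows(steps=[[[0,0,0,0,0,0.137,0],[0,0,0,0,0,0.137,0],[0,0,0,0,0,0.137,0],[0,0,0,0,0,0.137,0],[0,0,0,0,0,0.137,0],[0.008,-0.045,0,0,0,0,0],[0.008,-0.045,0,0,0,0,0],[0.008,-0.045,0,0,0,0,0],[0.008,-0.045,0,0,0,0,0],[0.008,-0.045,0,0,0,0,0],[0.008,-0.045,0,0,0,0,0],[0.004,-0.045,0,0,0,0,0]]])

```text
time_s: 3.3
tool_pos: [0.4071, -0.2897, 0.2228]
tool_rot: [180.0, -0.1, -13.5]
force: [-0.2, -1.0, 0.1]
grip_width: 0.0025
grasp_force: 0.0
```

```bash
cat > plan.py <<'E'
# usage: tip trajectory in the tray frame: (x, z) of the TCP for tilt angles, no-slip contact on the lip
import numpy as np,sys
def tcp(th,sA=38.,w=9.5):
    t=np.radians(th);rot=lambda x,z:np.array([-55+(x+55)*np.cos(t)-z*np.sin(t),(x+55)*np.sin(t)+z*np.cos(t)])
    s=sA if th<=25 else sA-2*w;l=np.radians(25)
    p=rot(-55-s*np.cos(l),64+s*np.sin(l)) # CCW in x,z: far end up
    return p+[w if th<=25 else -w,0]
if __name__=="__main__":
    prev=None
    for th in (0,5,10,15,20,25,30,35,40,45,50,55):
        p=tcp(th);print(th,p.round(1),None if prev is None else (p-prev).round(1));prev=p
E
python3 plan.py; python3 -c "
from h import *
o=get_obs();print(o['tool_pos'],o['tool_rot'],o['force'],o['time_s'])"
```

```text
0 [-79.9  80.1] None
5 [-86.8  76.8] [-6.8 -3.3]
10 [-93.3  72.9] [-6.5 -3.9]
15 [-99.5  68.4] [-6.2 -4.4]
20 [-105.2   63.5] [-5.8 -5. ]
25 [-110.5   58. ] [-5.3 -5.4]
30 [-115.4   53.8] [-4.9 -4.2]
35 [-119.9   49.1] [-4.5 -4.6]
40 [-124.    44.1] [-4.1 -5. ]
45 [-127.6   38.8] [-3.6 -5.4]
50 [-130.7   33.1] [-3.1 -5.6]
55 [-133.4   27.2] [-2.6 -5.9]
[ 0.40713166 -0.2896958   0.22284301] [ 1.79976436e+02 -5.63566571e-02 -1.35072329e+01] [-0.23365905 -1.03424389  0.08286436] 3.3
```

play_rows(steps=[[[0,-0.0475,0,0,0,0,0],[0,-0.0475,0,0,0,0,0],[0,-0.0475,0,0,0,0,0],[0,-0.0475,0,0,0,0,0],[0,-0.0475,0,0,0,0,0],[0,-0.0475,0,0,0,0,0],[0,-0.0475,0,0,0,0,0],[0,-0.0475,0,0,0,0,0],[0,-0.0475,0,0,0,0,0],[0,0,0.05,0,0,0,0],[0,0,0.05,0,0,0,0],[0,0,0.023,0,0,0,0]]])

```text
time_s: 4.5
tool_pos: [0.5035, 0.1238, 0.0955]
tool_rot: [179.9, 0.3, -13.5]
force: [-0.5, -0.3, -1.1]
grip_width: 0.0004
grasp_force: 0.0
```

Run:
```python
from h import *
o=get_obs();print(o["time_s"],o["tool_pos"],o["tool_rot"],o["force"])
c=read_camera("wrist");s=read_camera("scene")
im=np.vstack([c["frame"],np.zeros((0,640,3),np.uint8)])
z=cv2.resize(s["frame"][130:270,290:430],(400,400),interpolation=cv2.INTER_CUBIC)
save(cv2.resize(np.hstack([im,z]),(800,308)),"w1.png")
```

```text
4.5 [0.50351775 0.12379079 0.0954922 ] [179.86792758   0.30300181 -13.45869921] [-0.53967766 -0.27166528 -1.08361703]
```

View pics/w1.png

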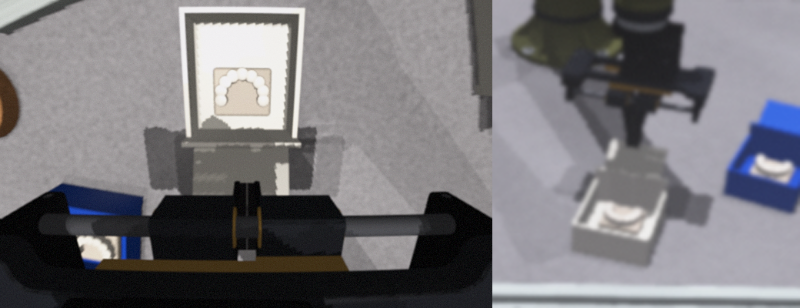

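The wrist view shows the fingertips at (247,240), centred over the lip, and the tray square to the tool. I'll lower to contact.

play_rows(steps=[[[0,0,0,0,0,0,0],[0,0,0,0,0,0,0],[0,0,0.006,0,0,0,0],[0,0,0.005,0,0,0,0],[0,0,0.002,0,0,0,0],[0,0,0.002,0,0,0,0],[0,0,0.002,0,0,0,0],[0,0,0,0,0,0,0]]])

```text
time_s: 5.4
tool_pos: [0.5061, 0.124, 0.0822]
tool_rot: [180.0, 0.0, -13.5]
force: [0.1, -0.3, -0.0]
grip_width: 0.0007
grasp_force: 0.0
```

play_rows(steps=[[[0,0,0.003,0,0,0,0],[-0.0034,0,0.002,0,0,0,0],[-0.0034,0,0.002,0,0,0,0],[-0.0033,0,0.002,0,0,0,0],[-0.0033,0,0.002,0,0,0,0],[-0.0031,0,0.0022,0,0,0,0],[-0.0031,0,0.0022,0,0,0,0],[0,0,0,0,0,0,0]]])

```text
time_s: 6.2
tool_pos: [0.4868, 0.1291, 0.0672]
tool_rot: [-180.0, 0.0, -13.5]
force: [-2.3, 0.8, 4.3]
grip_width: 0.0002
grasp_force: 2.3
```

```bash
cat > tilt.py <<'E'
from fit import *
from scipy.optimize import minimize_scalar
# tilt and slide from the scene picture: fit heel-rotation angle and shift along tray x
def rend(c,p,th,dx):
    t=np.radians(th);m=np.zeros((1600,2560),np.uint8)
    for P in PARTS:
        Q=P.copy();x=P[:,0]+.055;Q[:,0]=-.055+dx+x*np.cos(t)-P[:,2]*np.sin(t);Q[:,2]=x*np.sin(t)+P[:,2]*np.cos(t)
        cv2.fillConvexPoly(m,cv2.convexHull((proj(c,pose(p,Q))*S+S/2).round().astype(np.int32)),255)
    return cv2.resize(m,(640,400),interpolation=cv2.INTER_AREA)/255.
def tilt(p,cams=("scene",),pic=None):
    uv=[];o=get_obs();print(o["time_s"],o["tool_pos"].round(4) if hasattr(o["tool_pos"],"round") else o["tool_pos"],np.round(o["force"],1))
    G=[]
    for n in cams:
        c=read_camera(n);q=proj(c,np.array([[p[0],p[1],.05]]))[0]
        best=None
        for k in("tray_p","tray_p_lip","tray_q"):
            for d in silhouettes(n,k):
                e=d["extent"];dist=np.hypot((e[0]+e[2])/2-q[0],(e[1]+e[3])/2-q[1])
                if dist<22 and (best is None or dist<best[0]): best=(dist,d["pixels"])
        if best is not None: G.append((c,best[1].astype(float)))
        else: print("no mask",n)
        if pic and n=="scene":
            u,v=q.astype(int);save(cv2.resize(c["frame"][v-60:v+60,u-60:u+60],(480,480),interpolation=cv2.INTER_CUBIC),pic)
    if G:
        f=lambda q:sum(1-np.minimum(rend(c,p,*q),m).sum()/np.maximum(rend(c,p,*q),m).sum() for c,m in G)
        b=min(((f((th,0)),th) for th in range(0,70,6)))
        r=minimize(lambda q:f((q[0],q[1]/1000)),[b[1],0],method="Nelder-Mead",options=dict(initial_simplex=[[b[1],0],[b[1]+6,0],[b[1],8]],xatol=.2,fatol=1e-4))
        print("tilt %.1f slide %.1f mm cost %.3f"%(*r.x,r.fun))
E
python3 -c "
from tilt import *
tilt((.584,.108,np.radians(-13.5)))"
```

```text
6.2 [0.4868 0.1291 0.0672] [-2.3  0.8  4.3]
tilt 17.4 slide 4.7 mm cost 0.054
```

play_rows(steps=[[[-0.0035,0,0.0023,0,0,0,0],[-0.0032,0,0.0024,0,0,0,0],[-0.0028,0,0.0026,0,0,0,0],[-0.0028,0,0.0026,0,0,0,0],[-0.0025,0,0.0022,0,0,0,0],[-0.0025,0,0.0022,0,0,0,0],[-0.0023,0,0.0023,0,0,0,0],[-0.0023,0,0.0023,0,0,0,0],[0,0,0,0,0,0,0]]])

```text
time_s: 7.3
tool_pos: [0.4651, 0.1337, 0.0477]
tool_rot: [180.0, 0.1, -13.5]
force: [0.6, -0.0, 1.8]
grip_width: 0.0005
grasp_force: 0.9
```

```bash
python3 -c "
from tilt import *
tilt((.584,.108,np.radians(-13.5)))"
```

```text
7.3 [0.4651 0.1337 0.0477] [ 0.6 -0.   1.8]
tilt 37.9 slide 3.3 mm cost 0.068
```

play_rows(steps=[[[-0.0021,0,0.0025,0,0,0,0],[-0.002,0,0.0025,0,0,0,0],[-0.0018,0,0.0027,0,0,0,0],[-0.0018,0,0.0027,0,0,0,0],[-0.0016,0,0.0028,0,0,0,0],[-0.0015,0,0.0028,0,0,0,0],[-0.0013,0,0.003,0,0,0,0],[0,0,0.001,0,0,0,0],[0,0,0,0,0,0,0],[0,0,0,0,0,0,0]]])

```text
time_s: 8.5
tool_pos: [0.4539, 0.1366, 0.0282]
tool_rot: [180.0, 0.0, -13.5]
force: [-2.6, -0.1, 1.6]
grip_width: 0.0005
grasp_force: 1.1
```

```bash
python3 -c "
from tilt import *
tilt((.584,.108,np.radians(-13.5)),pic='L55.png')"
```

```text
8.5 [0.4539 0.1366 0.0282] [-2.6 -0.1  1.6]
tilt 53.7 slide -0.6 mm cost 0.040
```

View pics/L55.png

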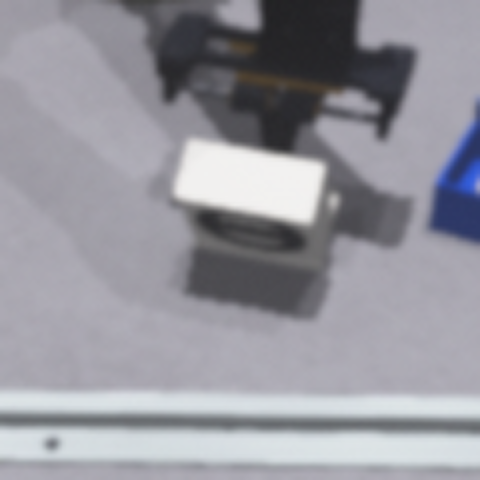

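The left tray's far wall shows bright at (250,180). Its shaded underside at (255,235) bears a black ellipse with a bar, so the left tray is the stamped one (tray_p). I'll nudge to 55°, then let it back down along the same arc.

play_rows(steps=[[[-0.001,0,0.001,0,0,0,0],[0,0,0,0,0,0,0],[0,0,0,0,0,0,0],[0.0013,0,-0.0028,0,0,0,0],[0.0013,0,-0.003,0,0,0,0],[0.0015,0,-0.0028,0,0,0,0],[0.0016,0,-0.0028,0,0,0,0],[0.0018,0,-0.0027,0,0,0,0],[0.0019,0,-0.0026,0,0,0,0],[0.002,0,-0.0025,0,0,0,0],[0.0022,0,-0.0024,0,0,0,0]]])

```text
time_s: 9.8
tool_pos: [0.4666, 0.1336, 0.0491]
tool_rot: [180.0, 0.0, -13.5]
force: [-1.5, -0.6, 2.1]
grip_width: 0.0003
grasp_force: 1.8
```

play_rows(steps=[[[0.0022,0,-0.0023,0,0,0,0],[0.0023,0,-0.0023,0,0,0,0],[0.0024,0,-0.0022,0,0,0,0],[0.0025,0,-0.0021,0,0,0,0],[0.0026,0,-0.0027,0,0,0,0],[0.0027,0,-0.0027,0,0,0,0],[0.0028,0,-0.0026,0,0,0,0],[0.0029,0,-0.0025,0,0,0,0]]])

```text
time_s: 10.6
tool_pos: [0.4865, 0.1287, 0.0686]
tool_rot: [180.0, 0.0, -13.5]
force: [-3.0, -1.6, 4.3]
grip_width: 0.0005
grasp_force: 2.4
```

```bash
python3 -c "
from tilt import *
tilt((.584,.108,np.radians(-13.5)))"
```

```text
10.6 [0.4865 0.1287 0.0686] [-3.  -1.6  4.3]
tilt 15.0 slide 2.0 mm cost 0.060
```

play_rows(steps=[[[0.0024,0,-0.0023,0,0,0,0],[0.0026,0,-0.0022,0,0,0,0],[0.0028,0,-0.0021,0,0,0,0],[0.003,0,-0.0019,0,0,0,0],[0.003,0,-0.0018,0,0,0,0],[0.003,0,-0.0017,0,0,0,0],[0,0,-0.0015,0,0,0,0],[0,0,-0.0015,0,0,0,0],[0,0,-0.0015,0,0,0,0],[0,0,-0.0015,0,0,0,0],[0,0,-0.003,0,0,0,0]]])

```text
time_s: 11.9
tool_pos: [0.502, 0.125, 0.089]
tool_rot: [180.0, 0.1, -13.5]
force: [0.2, 0.5, 0.2]
grip_width: 0.0004
grasp_force: 0.0
```

```bash
python3 -c "
from tilt import *
tilt((.584,.108,np.radians(-13.5)))"
```

```text
11.9 [0.502 0.125 0.089] [0.2 0.5 0.2]
tilt 0.3 slide 2.3 mm cost 0.044
```

The tray is flat again and the tool is free. On to the right tray.

play_rows(steps=[[[0,0,-0.035,0,0,0,0],[0,0,-0.035,0,0,-0.101,0],[0,0,0,0,0,-0.101,0],[0,0,0,0,0,-0.101,0],[-0.0046,0.0451,0,0,0,0,0],[-0.0046,0.0451,0,0,0,0,0],[-0.0046,0.0451,0,0,0,0,0],[-0.0046,0.0451,0,0,0,0,0],[-0.0046,0.0451,0,0,0,0,0],[-0.0046,0.0451,0,0,0,0,0],[-0.0046,0.0451,0,0,0,0,0],[0,0,0.03,0,0,0,0]]])

```text
time_s: 13.3
tool_pos: [0.4929, -0.2017, 0.1323]
tool_rot: [179.6, -0.4, 3.2]
force: [0.2, -1.2, -0.5]
grip_width: 0.0006
grasp_force: 0.0
```

play_rows(steps=[[[0,0,0.03,0,0,0,0],[0,0,0.008,0,0,0,0],[0,0,0,0,0,0,0],[0,0,0,0,0,0,0]]])

```text
time_s: 13.7
tool_pos: [0.4925, -0.1921, 0.0924]
tool_rot: [180.0, -0.1, 3.9]
force: [0.9, -0.5, 0.3]
grip_width: 0.0008
grasp_force: 0.0
```

play_rows(steps=[[[-0.001,0,0.005,0,0,0,0],[0,0,0.004,0,0,0,0],[0,0,0.002,0,0,0,0],[0,0,0.002,0,0,0,0],[-0.0034,0,0.002,0,0,0,0],[-0.0034,0,0.002,0,0,0,0],[-0.0034,0,0.002,0,0,0,0],[-0.0034,0,0.002,0,0,0,0],[-0.0033,0,0.0022,0,0,0,0],[-0.0033,0,0.0022,0,0,0,0],[0,0,0,0,0,0,0]]])

```text
time_s: 14.8
tool_pos: [0.4701, -0.194, 0.0659]
tool_rot: [180.0, 0.0, 3.8]
force: [-0.5, 0.4, 3.2]
grip_width: 0.0003
grasp_force: 1.9
```

```bash
python3 -c "
from tilt import *
tilt((.571,-.1865,np.radians(3.85)))"
```

```text
14.8 [ 0.4701 -0.194   0.0659] [-0.5  0.4  3.2]
no mask scene
```

play_rows(steps=[[[-0.0031,0,0.0025,0,0,0,0],[-0.0029,0,0.0026,0,0,0,0],[-0.0028,0,0.0027,0,0,0,0],[-0.0026,0,0.0023,0,0,0,0],[-0.0025,0,0.0022,0,0,0,0],[-0.0023,0,0.0023,0,0,0,0],[-0.0023,0,0.0023,0,0,0,0],[-0.0021,0,0.0025,0,0,0,0],[0,0,0,0,0,0,0]]])

```text
time_s: 15.9
tool_pos: [0.4493, -0.1946, 0.0458]
tool_rot: [-180.0, 0.0, 3.8]
force: [-0.8, -0.6, 1.6]
grip_width: 0.0006
grasp_force: 1.1
```

```bash
python3 -c "
from tilt import *
tilt((.571,-.1865,np.radians(3.85)))"
```

```text
15.9 [ 0.4493 -0.1946  0.0458] [-0.8 -0.6  1.6]
tilt 40.1 slide 0.2 mm cost 0.057
```

play_rows(steps=[[[-0.0021,0,0.0025,0,0,0,0],[-0.002,0,0.0026,0,0,0,0],[-0.0019,0,0.0027,0,0,0,0],[-0.0018,0,0.0028,0,0,0,0],[-0.0016,0,0.0028,0,0,0,0],[-0.0015,0,0.0028,0,0,0,0],[-0.0008,0,0.0024,0,0,0,0],[0,0,0,0,0,0,0],[0,0,0,0,0,0,0]]])

```text
time_s: 17.0
tool_pos: [0.4379, -0.1957, 0.0277]
tool_rot: [-180.0, 0.0, 3.8]
force: [-0.8, 0.4, 1.7]
grip_width: 0.0004
grasp_force: 0.8
```

```bash
python3 -c "
from tilt import *
tilt((.571,-.1865,np.radians(3.85)),pic='R55.png')"
```

```text
17.0 [ 0.4379 -0.1957  0.0277] [-0.8  0.4  1.7]
tilt 54.8 slide -0.1 mm cost 0.038
```

View pics/R55.png

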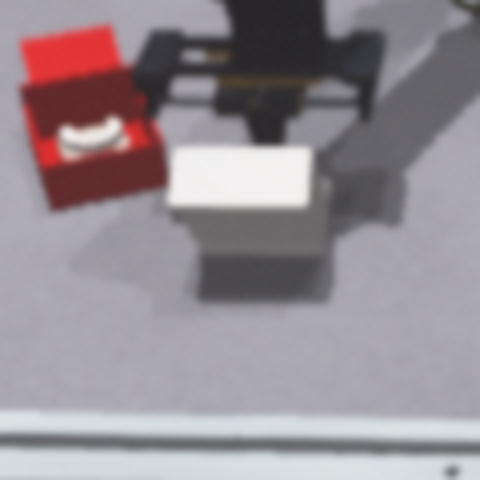

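The right tray is at 54.8° and its underside at (260,230) is blank, so this is tray_q. Lowering it.

play_rows(steps=[[[0.0011,0,-0.0028,0,0,0,0],[0.0013,0,-0.0028,0,0,0,0],[0.0015,0,-0.0028,0,0,0,0],[0.0016,0,-0.0028,0,0,0,0],[0.0018,0,-0.0027,0,0,0,0],[0.0019,0,-0.0026,0,0,0,0],[0.002,0,-0.0025,0,0,0,0],[0.0022,0,-0.0024,0,0,0,0],[0.0022,0,-0.0023,0,0,0,0],[0.0023,0,-0.0023,0,0,0,0],[0.0024,0,-0.0022,0,0,0,0],[0.0024,0,-0.0021,0,0,0,0]]])

```text
time_s: 18.4
tool_pos: [0.461, -0.1942, 0.0585]
tool_rot: [180.0, 0.0, 3.8]
force: [-1.5, 0.5, 5.2]
grip_width: 0.0002
grasp_force: 2.3
```

play_rows(steps=[[[0.0025,0,-0.0027,0,0,0,0],[0.0026,0,-0.0027,0,0,0,0],[0.0027,0,-0.0026,0,0,0,0],[0.0028,0,-0.0025,0,0,0,0],[0.0028,0,-0.0024,0,0,0,0]]])

```text
time_s: 18.9
tool_pos: [0.4751, -0.1933, 0.0713]
tool_rot: [180.0, -0.1, 3.8]
force: [1.0, 1.1, 1.4]
grip_width: 0.0004
grasp_force: 0.9
```

play_rows(steps=[[[0.0022,0,-0.0017,0,0,0,0],[0.0023,0,-0.0017,0,0,0,0],[0.0025,0,-0.0016,0,0,0,0],[0.0025,0,-0.0015,0,0,0,0],[0.0025,0,-0.0014,0,0,0,0],[0.001,0,-0.0013,0,0,0,0],[0,0,-0.0013,0,0,0,0],[0,0,-0.0013,0,0,0,0],[0,0,-0.0013,0,0,0,0],[0,0,-0.003,0,0,0,0],[0,0,-0.004,0,0,0,0]]])

```text
time_s: 20.0
tool_pos: [0.4864, -0.1924, 0.0909]
tool_rot: [-180.0, 0.1, 3.8]
force: [-0.5, 0.2, -0.2]
grip_width: 0.0008
grasp_force: 0.0
```

```bash
cat > both.py <<'E'
from fit import *
def both(wh,p0):
    cm=[]
    for n in("top","scene"):
        c=read_camera(n);q=proj(c,pose(p0,np.array([[-.01,0,.035]])))[0];best=None
        for k in("tray_p","tray_p_lip","tray_q"):
            for d in silhouettes(n,k):
                e=d["extent"];D=np.hypot((e[0]+e[2])/2-q[0],(e[1]+e[3])/2-q[1])
                if D<18 and (best is None or D<best[0]):best=(D,d["pixels"])
        if best: cm.append((c,best[1].astype(float)))
        else: print("none",n)
    for g in [[x] for x in cm]+[cm]:
        r=fit(g,p0);print(wh,r[0][:2].round(4),np.degrees(r[0][2]).round(2),round(r[1],3))
    return r[0]
E
python3 -c "
from both import *
o=get_obs();print(o['tool_pos'],o['force'])
both('R',[.571,-.1865,.067]);both('L',[.584,.108,-.236])"
```

```text
[ 0.48642166 -0.19244715  0.09092256] [-0.45846745  0.21374854 -0.2308501 ]
R [ 0.6018 -0.171 ] -30.84 0.573
R [ 0.572  -0.1867] 3.87 0.038
R [ 0.5719 -0.1863] 4.24 0.64
L [0.5842 0.109 ] -14.49 0.032
L [0.5854 0.1074] -14.04 0.032
L [0.584  0.1079] -14.6 0.074
```

R is where it was, and L is at (0.5845, 0.108, −14.2°). The plan is to put two slightly opened fingers inside L's far wall, then push forward while yawing +17.7° to face the rail.

play_rows(steps=[[[0,0,-0.035,0,0,0,0],[0,0,-0.035,0,0,0.105,0.045],[0,0,0,0,0,0.105,0.045],[0,0,0,0,0,0.105,0.045],[0.0076,-0.045,0,0,0,0,0.045],[0.0076,-0.045,0,0,0,0,0.045],[0.0076,-0.045,0,0,0,0,0.045],[0.0076,-0.045,0,0,0,0,0.045],[0.0076,-0.045,0,0,0,0,0.045],[0.0076,-0.045,0,0,0,0,0.045],[0.0076,-0.045,0,0,0,0,0.045],[0,0,0,0,0,0,0.045]]])

```text
time_s: 22.0
tool_pos: [0.6164, 0.1091, 0.1611]
tool_rot: [-179.6, 0.1, -13.6]
force: [0.1, 1.0, -0.2]
grip_width: 0.0448
grasp_force: 0.0
```

play_rows(steps=[[[0,0,0.035,0,0,0,0.045],[0,0,0.035,0,0,0,0.045],[0,0,0,0,0,0,0.045],[0,0,0,0,0,0,0.045]]])

```text
time_s: 22.4
tool_pos: [0.6158, 0.0994, 0.0912]
tool_rot: [180.0, 0.1, -14.2]
force: [0.4, -0.8, 0.3]
grip_width: 0.0452
grasp_force: 0.0
```

Run:
```python
from h import *
c=read_camera("wrist");s=read_camera("scene")
z=cv2.resize(s["frame"][130:270,290:430],(400,400),interpolation=cv2.INTER_CUBIC)
save(cv2.resize(np.hstack([c["frame"],z]),(800,308)),"w2.png")
```

```text
(no output)
```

View pics/w2.png

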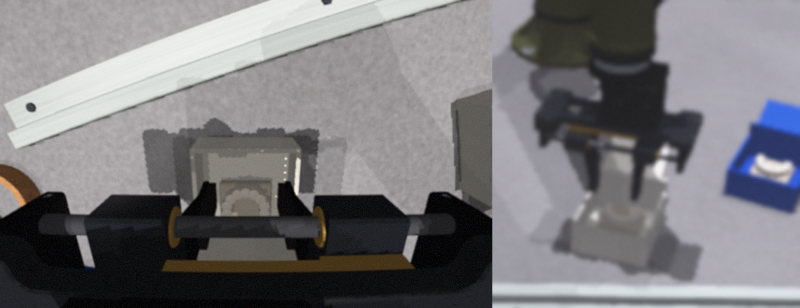

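The wrist view shows the fingers at (205,200) and (290,200), centred between the tray walls (193 to 298). Descending inside.

play_rows(steps=[[[0,0,0.015,0,0,0,0.045],[0,0,0.015,0,0,0,0.045],[0,0,0.015,0,0,0,0.045],[0,0,0.012,0,0,0,0.045],[0,0,0.01,0,0,0,0.045],[0,0,0.005,0,0,0,0.045],[0,0,0,0,0,0,0.045],[0,0,0,0,0,0,0.045]]])

```text
time_s: 23.3
tool_pos: [0.6165, 0.1, 0.0194]
tool_rot: [-180.0, -0.0, -14.2]
force: [0.6, -0.3, 0.6]
grip_width: 0.045
grasp_force: 0.0
```

play_rows(steps=[[[0.004,0,0,0,0,0,0.045],[0.004,0,0,0,0,0,0.045],[0.004,0,0,0,0,-0.031,0.045],[0.004,0,0,0,0,-0.031,0.045],[0.004,0,0,0,0,-0.031,0.045],[0.004,0,0,0,0,-0.031,0.045],[0.004,0,0,0,0,-0.031,0.045],[0.004,0,0,0,0,-0.031,0.045],[0.004,0,0,0,0,-0.031,0.045],[0.004,0,0,0,0,-0.031,0.045],[0.004,0,0,0,0,-0.031,0.045],[0.004,0,0,0,0,-0.03,0.045]]])

```text
time_s: 24.5
tool_pos: [0.6638, 0.0934, 0.0191]
tool_rot: [180.0, 0.0, 3.6]
force: [-3.4, 0.2, 1.8]
grip_width: 0.0449
grasp_force: 1.3
```

```bash
python3 -c "
from both import *
o=get_obs();p=o['tool_pos'];print(p,o['tool_rot'],o['force'])
y=np.radians(o['tool_rot'][2]);e=np.array([np.cos(y),np.sin(y)])
q=both('L',[p[0]-.0415*e[0],p[1]-.0415*e[1],y])
for yy in(-.05,.05):
  P=pose(q,np.array([[.055,yy,0]]))[0];print('gap',(.7169-.0613*P[1]-P[0])*.998)
"
```

```text
[0.66375976 0.09336578 0.01907963] [1.79989236e+02 1.21652539e-02 3.61787853e+00] [-3.3521471   0.17877641  1.77829112]
L [0.6155 0.1078] 9.3 0.5
L [0.6273 0.092 ] 1.67 0.533
L [0.6234 0.0936] 0.69 1.062
gap 0.03510202968603536
gap 0.03018313168938234
```

play_rows(steps=[[[0.004,0,0,0,0,0,0.045],[0.004,0,0,0,0,0,0.045],[0.004,0,0,0,0,0,0.045],[0.004,0,0,0,0,0,0.045],[0.004,0,0,0,0,0,0.045],[0.003,0,0,0,0,0,0.045],[0.003,0,0,0,0,0,0.045],[0.002,0,0,0,0,0,0.045],[0,0,0,0,0,0,0.045]]])

```text
time_s: 25.8
tool_pos: [0.6893, 0.095, 0.0188]
tool_rot: [179.9, 0.3, 3.5]
force: [-7.3, -1.8, 5.3]
grip_width: 0.0454
grasp_force: 4.3
```

play_rows(steps=[[[0.0015,0,0,0,0,0,0.045],[0.0015,0,0,0,0,0,0.045],[0.001,0,0,0,0,0,0.045],[0,0,0,0,0,0,0.045]]])

```text
time_s: 26.2
tool_pos: [0.6895, 0.0951, 0.0189]
tool_rot: [179.9, 0.8, 3.5]
force: [-18.9, -2.3, 14.2]
grip_width: 0.0449
grasp_force: 9.4
```

Force rises with no further travel, so the tray is against the rail. I'll back off the fingers, rise and check that it is flush.

play_rows(steps=[[[-0.002,0,0,0,0,0,0.045],[-0.003,0,0,0,0,0,0.045],[-0.007,0,0,0,0,0,0.045],[0,0,0,0,0,0,0.045],[0,0,-0.02,0,0,0,0.045],[0,0,-0.03,0,0,0,0.045],[0,0,-0.04,0,0,0,0.045],[0,0,-0.04,0,0,0,0.045],[-0.04,0,-0.03,0,0,0,0.045],[-0.05,0,0,0,0,0,0.045],[-0.05,0,0,0,0,0,0.045],[-0.05,0,0,0,0,0,0.045]]])

```text
time_s: 27.4
tool_pos: [0.4928, 0.0832, 0.1793]
tool_rot: [-180.0, -0.1, 3.5]
force: [-0.2, 0.6, 1.7]
grip_width: 0.045
grasp_force: 0.0
```

play_rows(steps=[[[0,0.045,-0.02,0,0,0,0.045],[0,0.045,0,0,0,0,0.045],[0,0.045,0,0,0,0,0.045],[0,0,0,0,0,0,0.045]]])

```text
time_s: 27.8
tool_pos: [0.5024, -0.0599, 0.1995]
tool_rot: [179.8, -0.1, 2.8]
force: [-0.9, -0.6, 0.4]
grip_width: 0.0451
grasp_force: 0.0
```

```bash
python3 -c "
from both import *
o=get_obs();print(o['time_s'],o['tool_pos'],o['tool_rot'],o['force'])
q=both('L',[.65,.094,.061])
for yy in(-.05,.05):
  P=pose(q,np.array([[.055,yy,0]]))[0];print('gap',(.7169-.0613*P[1]-P[0])*.998)
both('R',[.571,-.1865,.067])
t=read_camera('top');s=read_camera('scene')
a=cv2.resize(t['frame'][120:220,250:350],(400,400),interpolation=cv2.INTER_CUBIC)
u,v=proj(s,[[.69,.095,.02]])[0].astype(int)
b=cv2.resize(s['frame'][v-50:v+50,u-50:u+50],(400,400),interpolation=cv2.INTER_CUBIC)
save(np.hstack([a,b]),'f1.png')
"
```

```text
27.8 [ 0.50235878 -0.05987626  0.19949138] [ 1.79765807e+02 -9.34570845e-02  2.84931042e+00] [-0.88791641 -0.59648754  0.40120394]
L [0.6487 0.093 ] 3.83 0.038
L [0.6326 0.0922] 3.51 0.097
L [0.6487 0.0932] 4.11 0.163
gap 0.006878497475678597
gap 0.007929995801873688
R [ 0.5702 -0.1892] 4.96 0.472
R [ 0.5713 -0.1868] 4.63 0.033
R [ 0.571  -0.1871] 3.77 0.509
```

View pics/f1.png

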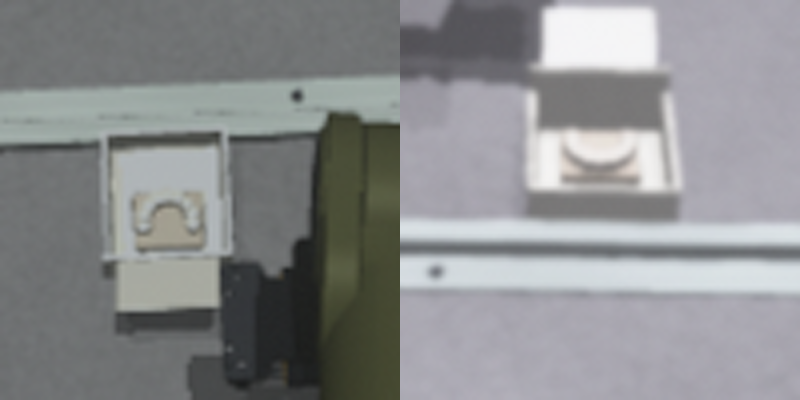

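The top view shows the far wall at crop rows 133 to 150, touching the rail's dark front strip, with the same skew. The ~7 mm "gap" may just be the rail's shaded front face being read as its foot. I'll check it by column profiles in the scene view.

Run:
```python
from h import *
s=read_camera("scene");t=read_camera("top")
for y in(.06,.095,.13):
    for n,c in(("scene",s),("top",t)):
        F=c["frame"].astype(int).mean(2)
        for xr in(.7113-.0613*y,):
            u,v=proj(c,[[xr,y,.018]])[0]
            a=int(v)
            print(n,y,"pred rail neartop",v.round(1),"foot",proj(c,[[xr,y,0]])[0][1].round(1),"wall top45",proj(c,[[xr,y,.045]])[0][1].round(1),"fartop",proj(c,[[xr+.02,y,.018]])[0][1].round(1), a-12, F[a-12:a+9,int(round(u))].astype(int).tolist())
# free place on rail, scene + top
for y in(-.02,.2):
    for n,c in(("scene",s),("top",t)):
        F=c["frame"].astype(int).mean(2);u,v=proj(c,[[.7113-.0613*y,y,.018]])[0];a=int(v)
        print("free",n,y,v.round(1),"foot",proj(c,[[.7113-.0613*y,y,0]])[0][1].round(1),a-12,F[a-12:a+9,int(round(u))].astype(int).tolist())
```

```text
scene 0.06 pred rail neartop 258.4 foot 263.4 wall top45 250.7 fartop 263.6 246 [243, 243, 242, 241, 232, 189, 138, 120, 118, 118, 119, 122, 141, 177, 205, 217, 217, 202, 162, 121, 109]
top 0.06 pred rail neartop 153.6 foot 155.2 wall top45 151.1 fartop 147.7 141 [153, 160, 160, 161, 162, 162, 156, 151, 161, 161, 168, 153, 84, 75, 84, 135, 179, 179, 179, 179, 179]
scene 0.095 pred rail neartop 258.6 foot 263.6 wall top45 250.9 fartop 263.8 246 [136, 143, 136, 148, 175, 168, 140, 123, 120, 119, 119, 122, 140, 176, 205, 218, 219, 208, 174, 131, 111]
top 0.095 pred rail neartop 154.0 foot 155.7 wall top45 151.5 fartop 148.1 142 [162, 161, 161, 163, 165, 164, 161, 157, 159, 166, 157, 110, 75, 74, 116, 169, 179, 180, 179, 179, 179]
scene 0.13 pred rail neartop 258.8 foot 263.8 wall top45 251.1 fartop 264.0 246 [237, 237, 238, 239, 234, 208, 160, 129, 122, 121, 120, 122, 130, 158, 191, 211, 217, 212, 187, 145, 113]
top 0.13 pred rail neartop 154.5 foot 156.1 wall top45 152.0 fartop 148.6 142 [164, 165, 164, 165, 167, 166, 152, 139, 158, 162, 170, 151, 75, 75, 85, 126, 170, 179, 179, 179, 179]
free scene -0.02 258.0 foot 263.0 245 [169, 169, 169, 167, 167, 167, 165, 166, 167, 168, 169, 167, 169, 183, 207, 220, 221, 216, 194, 152, 114]
free top -0.02 152.6 foot 154.2 140 [157, 164, 165, 164, 164, 165, 160, 152, 160, 163, 165, 168, 145, 74, 82, 108, 110, 109, 107, 104, 101]
free scene 0.2 259.2 foot 264.2 247 [173, 172, 173, 172, 172, 171, 172, 171, 171, 169, 171, 176, 191, 214, 222, 222, 219, 201, 156, 116, 110]
free top 0.2 155.4 foot 157.0 143 [166, 166, 166, 165, 167, 168, 157, 147, 160, 162, 165, 168, 142, 67, 79, 105, 113, 113, 115, 114, 115]
```

In the scene profiles the wall meets the rail with no bench strip between them. The wall-top to rail-edge spacing is 7.7 and 7.6 px at the two ends, against 7.7 predicted for flush. I'll stand further clear and hand in.

play_rows(steps=[[[0,0,-0.04,0,0,0,0.045],[0,0,-0.04,0,0,0,0.045],[0,0,0,0,0,0,0.045],[0,0,0,0,0,0,0.045],[0,0,0,0,0,0,0.045]]])

```text
time_s: 29.3
tool_pos: [0.5014, -0.0516, 0.278]
tool_rot: [-180.0, 0.1, 3.5]
force: [-0.1, -0.6, -0.4]
grip_width: 0.0451
grasp_force: 0.0
```

```bash
python3 -c "
from h import *
print(get_obs()['tool_pos'],sign_off())"
```

```text
the job is handed in; nothing more can be done
[ 0.50138344 -0.05162304  0.27803528] None
```

I tipped both trays to about 55° and let them back down gently, left one first; the left one has the stamp and now stands flush against the rail, the right one is where it was, the arm is clear, and the job was handed in at about 29 s.

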